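Take the hanging tray down from its deep hook

TASK

Take the parts tray down from the hook on the bench stand and set it down, square and in the middle of the rubber mat, ready to be filled. Lift its bar up past the upturned nose of the hook until it just touches the sprung keeper above, draw it out through the gap between the two without forcing either, lower the tray onto the mat rather than dropping it, and leave the punch dies and the spring clamp where they are.

Things in the scene. Friction and masses are not known exactly. Their poses are not given: they have to be found in the camera images.
- tray: grey sheet-metal tray, 0.16 to 0.25 kg, hanging on the stand: open pan 120 x 90 x 45 mm (x, y, z). Origin at the centre of the pan's underside, z up, +x toward its back and the stand's column. The centre of mass is 7 mm behind the origin. At the back a 20 mm wide heel, 2 to 12 mm above the underside, reaches 113.5 mm behind the origin and leans on the stand's rest plate until the tray is raised 6 mm
- grip (a point): the point to hold on the tray's flat wooden grip bar, near above the centre of mass, 15 mm behind the tray's origin and 100 mm above its underside. The grip bar runs along the tray's x, 128 mm long, 14 mm thick along y, 30 mm high (85 to 115 mm above the underside), free below and on both sides; pinch it across its 14 mm from above. Axes as the tray
- bar (a point): middle, on the axis, of the tray's round steel crossbar by which it hangs: 8 mm thick, 91 mm long along the tray's y, 90 mm behind the tray's origin and 105 mm above its underside, carried by two wires at its ends. Axes as the tray
- stand: fixed stand: base plate 140 x 130 x 10 mm, 24 mm square column 278 mm high in its middle. Origin on the table under the column's centre, z up; the column's front face is at x = -12 mm; a 6 mm rest plate on it, up to 57 mm high, stops the tray's heel; the hook is in front; the tray is withdrawn along the stand's -x. Once the tray is lifted off, over 12 N between it and the stand bends parts
- mat: fixed black rubber mat 220 x 140 x 4 mm lying on the table, origin at the centre of its underside, long side along its x; the tray's pan goes on its middle (origin over origin), long sides parallel, tray's underside at 4 mm; the tray's heel and crossbar may stick out beyond it
- die_large: bystander: loose grey stepped punch die 31 mm across, 40 mm high, standing; origin at its underside
- die_medium: bystander: loose grey stepped punch die 25 mm across, 34 mm high, standing; origin at its underside
- spring_clamp: bystander: loose spring clamp 58 x 111 x 21 mm lying flat; origin at its underside
- seat (a point): point on the stand, axes as the stand, on top of the 14 mm wide peg that carries the crossbar, 150 mm above the table, 42 mm in front of the column's centre. The bar lies here against the steel hook's upturned nose, 32 mm wide, 4 to 14 mm in front of this point. The nose's rounded top is 30 to 60 mm above this point: the hook is set to another height each time (not reported), then stays fixed
- mouth (a point): point on the stand, axes as the stand, 51 mm in front of the column's centre, 180 mm up: the nose's top when set lowest. A sprung black keeper, flat below, 14 to 60 mm in front of the column's centre, rides on the hook 12.5 mm above the nose's top (4.5 mm more than the bar). It gives upward 1 mm per 4 N, at most 8 mm. Feel for it: lift till it pushes back a few N, ease down 3 mm, withdraw

How it is judged:
On the way, in this order (a step that is already met when the one before it is completed fails the run):
1. the tray is off the hook and held clear: its crossbar at least 20 mm in front of the nose, more than 100 mm up, nothing touching the stand (x of bar in the frame of stand below -0.076 m and height (world z) of bar above 0.1 m and contact force between tray and stand below 0.3 N and contact force between the fingers and tray above 1 N), for 0.1 s.
2. the tray stands on the mat while the fingers still hold it (lowered, not dropped) (contact force between tray and mat above 0.5 N and z of tray in the frame of mat below 0.008 m and contact force between the fingers and tray above 1 N), for 0.05 s.
At the end, for the whole second after the job is handed in: The tray stands flat, upright and still on the rubber mat, released, the middle of its pan within 20 mm of the mat's middle and its long sides within 8 degrees of the mat's (horizontal distance between tray and mat below 0.02 m and angle between the x axis of tray and the x axis of mat, either way round below 0.14 rad and z of tray in the frame of mat between 0.001 and 0.007 m and angle between tray's own z axis and vertical below 0.05 rad and linear speed of tray below 0.02 m/s and contact force between the fingers and tray below 0.1 N); the robot touches nothing.
It fails at once if the tray is forced against the hook, keeper or column (over 12 N once its bar is 10 mm off the peg; over 60 N while it still hangs and is being gripped) ((contact force between tray and stand above 12 N and z of bar in the frame of stand above 0.164 m) or contact force between tray and stand above 60 N).
It fails at once if the robot pushes against the stand (over 8 N) (contact force between any of the arm, the fingers and stand above 8 N).
It fails at once if the tray is slammed onto the mat (over 60 N) (contact force between tray and mat above 60 N).
It fails at once if a punch die or the spring clamp is moved by more than 20 mm (distance of any of die_large, die_medium, spring_clamp from where it was at the start of the episode above 0.02 m).
It also fails if it takes over 70 s, if anything falls off the work surface, if the arm or the gripper's body presses on something with over 40 N, if the wrist force passes 120 N, or if a joint passes its speed limit or range.

ROBOT

A 7-joint arm with a two-finger parallel gripper is mounted at the origin on a cart in front of the work surface, level with it; the furniture and walls round the work are solid. World frame = base frame: x ahead of the robot, y to its left, z up, the work surface at z = 0. Lengths are in m, angles in rad, forces in N, time in s.
With the tool pointing down it reaches from about 0.425 to 0.925 m from the base axis. Payload 6.8 kg.
Tool frame: the origin (TCP) lies midway between the tips of the shut fingers; the grasp point (between the pads) lies 19 mm behind it; z points along the fingers, y is the line along which they close (so a half turn about z gives the same grasp; the last joint's range is limited). The gripper opens to 85 mm and grips with 20 to 120 N. Pads are 22 mm wide; open, the fingers measure 114 mm over their backs; the gripper's body (76 mm by 85 mm) begins 54 mm behind the grasp point. The pads swing forward as they close: fully open they stand 13 mm farther back than shut.
Start: joints at [-1.457, 0.477, 0.022, 1.555, -0.011, 1.109, -0.083], TCP at [0.148, 0.658, 0.231] pointing down, gripper open.
Joint ranges: [-2.96, 2.96], [-0.34, 2.1], [-1.41, 1.46], [0.24, 2.44], [-1.37, 4.51], [0.17, 1.92], [-2.96, 2.96]. Speed limits (rad/s): [2.39, 2.39, 3.14, 3.14, 3.14, 3.14, 3.14].

INTERFACE

Orientations are given as a unit quaternion [w, x, y, z].
In Python, from station import bot, eyes, ticket gives the robot as it stands.
- The arm moves only by the shell command python3 -m crank 'ROWS' [FORCE]. ROWS is text: rows parted by semicolons, each of 7 numbers parted by spaces: the shift along the tool's x, y, z in units of 0.5 m (1.0 is 0.5 m), then the turn, a rotation vector about the tool's x, y, z in units of 180 degrees (1.0 is 180 degrees), then the closure, from 0 (fully open) to 1 (shut). A call has 1 to 20 rows; each row is the pose to reach, as a shift and turn from the pose commanded when the call began, along the tool's axes at that moment, turning the shorter way round; what a row does not reach only later rows make up. A row lasts 1/10 s, in which the tool goes at most 50 mm and 8.59 degrees, less where a joint would pass 70% of its speed; a pose out of reach is approached as far as the arm can. A call with a number of a shift or a turn outside -1 to 1 is refused whole. A call with a gripper value outside its range is refused whole. The fingers move at their own pace and stop on an object; FORCE is the grip in N (left out, the last holds). Time passes only in rows, so rows that repeat a pose let the fingers close. It gives the time, the measured TCP pose, the force, the opening and the grip force at its end, in the units of the state.
- bot.get_obs(): the state, without advancing time (a new reading comes with each control period).
- eyes.read_camera(name): name is "scene" or "top"; returns a dict with "image" (400x640x3 uint8, red, green, blue), "K" (3x3 intrinsics, pixels), "R" (3x3) and "t" (3): a world point X has camera coordinates R X + t. Camera axes: x right, y down, z forward; pixel columns grow to the right and rows downward; lengths in m; the calibration is good to about 2 mm. A picture is of the moment at which its call begins. There is no depth.
- ticket.hand_in(): hands the job in; it is judged then, once.
The state is a dict: "t": time; "q": joint angles; "joint_vel": joint speeds; "joint_torque": joint torques, N m; "eef_pos": TCP position; "tool_rot": TCP orientation; "contact_force": force on the tool from outside, world axes, zero at the start; "torque": the same for the moment, N m; "gripper_width": opening from 0.0 (shut) to 1.0 (fully open); "grasp_force": force on a finger pad.
Only numpy, scipy, OpenCV 4.12 (cv2) and the standard library are available. Lean on these libraries where they do the work, as an engineer would, in place of code of your own. Each camera call takes 0.05 s, during which the arm holds its last target. There are 200 camera calls.

## Working session

There is one attempt and no reset: what is moved stays moved. The work goes in short steps, Python scripts to look and compute and a shell command to move; the robot and the scene stay as the last step left them, time stands still between calls to the robot, and variables do not carry over. Pictures are saved under pics/ and viewed, at most 10 in all, crops included, and the job is handed in when it is done.

```bash
ls; mkdir -p pics
python3 - <<'E'
from station import bot,eyes
import cv2,numpy as np
for n in("scene","top"):
    c=eyes.read_camera(n); cv2.imwrite(f"pics/{n}0.png",c["image"][:,:,::-1]); np.savez(f"{n}0.npz",**c)
    print(n,c["K"].tolist(),c["R"].round(4).tolist(),c["t"].round(4).tolist())
o=bot.get_obs(); print({k:np.round(v,3).tolist() for k,v in o.items()})
E
```

```text
pics
scene [[471.97139920601023, 0.0, 327.06256238805395], [0.0, 471.97139920601023, 207.24275349279247], [0.0, 0.0, 1.0]] [[0.893, -0.4501, 0.0019], [-0.2745, -0.5478, -0.7903], [0.3568, 0.7052, -0.6127]] [-0.4258, 0.2977, 0.9723]
top [[410.60564108298473, 0.0, 318.0978671478188], [0.0, 410.60564108298473, 203.40607678151719], [0.0, 0.0, 1.0]] [[-0.0, -1.0, -0.0024], [-0.9939, 0.0003, -0.1107], [0.1107, 0.0024, -0.9938]] [0.0918, 0.5301, 1.0073]
{'t': 0.1, 'q': [-1.457, 0.478, 0.022, 1.556, -0.012, 1.109, -0.083], 'joint_vel': [0.001, -0.002, 0.0, -0.003, 0.001, 0.0, 0.0], 'joint_torque': [0.003, -59.776, 1.613, -28.196, 0.013, 0.005, 0.0], 'eef_pos': [0.148, 0.658, 0.23], 'tool_rot': [-0.0, 0.111, 0.994, -0.001], 'contact_force': [0.348, -0.546, -0.288], 'torque': [-0.021, 0.03, 0.039], 'grasp_force': 0.0, 'gripper_width': 0.996}
```

View pics/scene0.png

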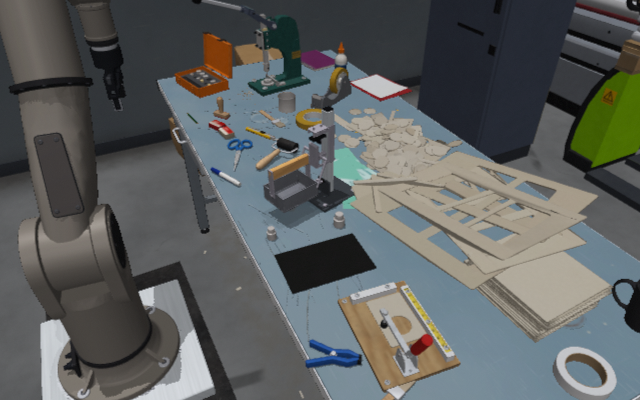

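View pics/top0.png

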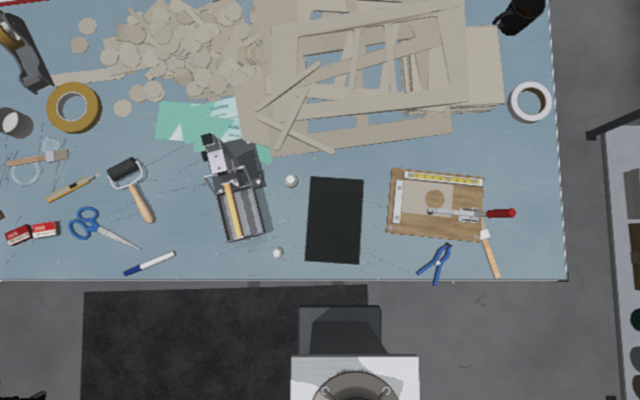

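The scene view shows the tray hanging at about (300,180) with its wooden grip at (290,165), the column at (327,150), the mat at (325,262) and the dies at (271,232) and (339,220). In the top view the grip is at (233,208), the mat at (334,220), the dies at (291,181) and (278,253), and the clamp at (437,260).

```bash
cat > h.py <<'E'
import numpy as np,cv2
def load(n): return dict(np.load(n+".npz"))
def ray(c,p):
    d=c["R"].T@np.linalg.inv(c["K"])@np.array([p[0],p[1],1.]); return -c["R"].T@c["t"],d
def onz(c,p,z):
    o,d=ray(c,p); return o+d*(z-o[2])/d[2]
def tri(c1,p1,c2,p2):
    A=[];b=[]
    for c,p in((c1,p1),(c2,p2)):
        o,d=ray(c,p); d=d/np.linalg.norm(d); P=np.eye(3)-np.outer(d,d); A.append(P); b.append(P@o)
    return np.linalg.lstsq(np.vstack(A),np.hstack(b),rcond=None)[0]
def proj(c,X):
    v=c["K"]@(c["R"]@np.asarray(X)+c["t"]); return v[:2]/v[2]
def rect(mask,c,z,roi):
    x0,y0,x1,y1=roi; m=np.zeros(mask.shape,np.uint8); m[y0:y1,x0:x1]=mask[y0:y1,x0:x1]*255
    k=max(cv2.findContours(m,0,2)[0],key=cv2.contourArea)
    q=np.array([onz(c,p[0],z)[:2]*1000 for p in k],np.float32)
    return cv2.minAreaRect(q),cv2.boundingRect(k)
E
python3 - <<'E'
from h import *
t=load("top0");s=load("scene0")
for c,roi_m,roi_g,n in((t,(295,165,375,275),(210,170,255,250),"t"),(s,(265,230,385,300),(255,145,315,190),"s")):
    im=c["image"].astype(int); hsv=cv2.cvtColor(c["image"],cv2.COLOR_RGB2HSV)
    print("mat",rect(im.max(2)<50,c,.004,roi_m))
    w=(hsv[...,0]>8)&(hsv[...,0]<28)&(hsv[...,1]>80)&(hsv[...,2]>90)
    print("grip",rect(w,c,.16,roi_g))
a=cv2.resize(t["image"][125:250,190:290],None,fx=4.6,fy=4.6,interpolation=cv2.INTER_CUBIC)
b=cv2.resize(s["image"][95:220,250:360],None,fx=4.6,fy=4.6,interpolation=cv2.INTER_CUBIC)
cv2.imwrite("pics/a.png",a[:,:,::-1]);cv2.imwrite("pics/b.png",b[:,:,::-1])
E
```

```text
mat (((491.3401184082031, 50.53950881958008), (133.27967834472656, 214.593505859375), 86.08827209472656), (306, 177, 57, 87))
grip (((502.5040283203125, 279.10565185546875), (118.92893981933594, 15.206009864807129), 15.95972728729248), (224, 184, 19, 52))
mat (((492.268798828125, 45.65054702758789), (138.72889709472656, 217.9337921142578), 86.05068969726562), (275, 234, 101, 59))
grip (((500.6080017089844, 261.4900817871094), (139.14328002929688, 46.41016387939453), 15.04469108581543), (270, 154, 39, 26))
```

View pics/a.png

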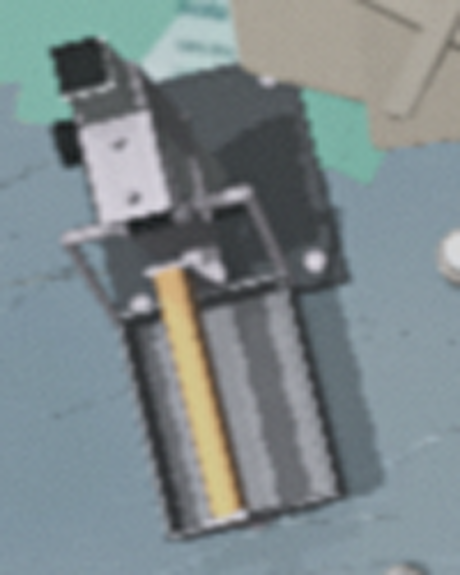

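View pics/b.png

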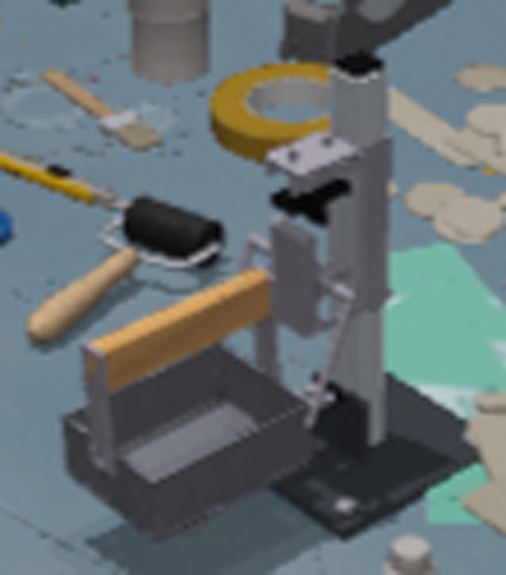

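Crop a shows the grip top running from about (170,268) to (235,515), the crossbar ends at (65,240) and (250,190), and the pan's front corners at (165,537) and (342,495). Crop b shows the keeper (black) above the nose, and the grip clear of both.

Run:
```python
from h import *
from scipy.optimize import least_squares
from scipy.spatial.transform import Rotation as R
t=load("top0");s=load("scene0")
A=lambda p:(190+p[0]/4.6-.4,125+p[1]/4.6-.4)
B=lambda p:(250+p[0]/4.6-.4,95+p[1]/4.6-.4)
P=[((90,45.5,105),t,A((65,240))),((90,-45.5,105),t,A((250,190))),((-60,45,45),t,A((168,537))),((-60,-45,45),t,A((343,494))),
   ((-60,45,45),s,B((66,425))),((-60,-45,45),s,B((155,485))),((-60,-45,0),s,B((155,538))),((90,-45.5,105),s,B((346,294))),((60,-45,45),s,B((315,405)))]
def f(v):
    r=[]
    for X,c,p in P:
        X=np.array(X)/1000; a=v[2]; w=[v[0]+X[0]*np.cos(a)-X[1]*np.sin(a),v[1]+X[0]*np.sin(a)+X[1]*np.cos(a),v[3]+X[2]]
        r+=list(proj(c,w)-p)
    return np.array(r)
r=least_squares(f,[.48,.27,.28,.049],loss="soft_l1");v=r.x
print("tray",v.round(4),np.degrees(v[2]));print(f(v).round(1).reshape(-1,2).tolist())
a=v[2];g=v[:2]+.015*np.array([np.cos(a),np.sin(a)]);print("grip",g, "stand",v[:2]+.132*np.array([np.cos(a),np.sin(a)]))
hsv=cv2.cvtColor(t["image"],cv2.COLOR_RGB2HSV);w=(hsv[...,0]>8)&(hsv[...,0]<28)&(hsv[...,1]>80)&(hsv[...,2]>90)
rc=rect(w,t,.164,(210,170,255,250))[0];print("grip mask",rc)
d=np.array([-np.sin(a),np.cos(a)]);print("lateral of mask vs fit mm",(np.array(rc[0])-v[:2]*1000)@d)
for p,z,n in((( 291,181),.04,"die"),((278,253),.034,"die")):print(n,onz(t,p,z))
```

```text
tray [0.5032 0.2791 0.2731 0.0455] 15.645325101945597
[[0.5, -0.3], [-0.5, -0.2], [0.7, 0.2], [-0.3, -0.8], [-1.6, -1.9], [-0.5, -0.3], [0.4, 1.7], [0.5, 1.2], [-0.9, -0.5]]
grip [0.51759935 0.28309909] stand [0.63026444 0.31465185]
grip mask ((502.1165466308594, 278.2618408203125), (118.40039825439453, 15.138427734375), 15.959723472595215)
lateral of mask vs fit mm -0.48260038185548226
die [0.58569058 0.15982542 0.04      ]
die [0.40584108 0.19119062 0.034     ]
```

```bash
cat > go.py <<'E'
import sys,numpy as np
from station import bot
from scipy.spatial.transform import Rotation as R
# usage: x y z(TCP) yaw_deg(of tray x axis); tool y -> tray y, tool z down, tool x -> -tray x
x,y,z,yaw=map(float,sys.argv[1:5]); o=bot.get_obs(); w=o["tool_rot"]; r=R.from_quat([w[1],w[2],w[3],w[0]])
a=np.radians(yaw);T=R.from_matrix(np.array([[-np.cos(a),-np.sin(a),0],[-np.sin(a),np.cos(a),0],[0,0,-1]]).T)
print("shift",(r.inv().apply(np.array([x,y,z])-o["eef_pos"])/.5).round(4),"turn",((r.inv()*T).as_rotvec()/np.pi).round(4))
print({k:np.round(o[k],4).tolist() for k in("t","eef_pos","contact_force","gripper_width","grasp_force")})
E
python3 go.py 0.5176 0.2831 0.24 15.65
```

```text
shift [-0.8853 -0.5689 -0.0181] turn [-5.000e-04 -1.000e-04 -1.575e-01]
{'t': 0.1, 'eef_pos': [0.1484, 0.6579, 0.2304], 'contact_force': [0.3478, -0.546, -0.2881], 'gripper_width': 0.9964, 'grasp_force': 0.0}
```

```bash
python3 -m crank '-0.22 -0.14 -0.04 0 0 -0.04 0;-0.44 -0.28 -0.04 0 0 -0.08 0;-0.66 -0.42 -0.04 0 0 -0.12 0;-0.885 -0.569 -0.018 0 0 -0.1575 0;-0.885 -0.569 -0.018 0 0 -0.1575 0;-0.885 -0.569 -0.018 0 0 -0.1575 0;-0.885 -0.569 -0.018 0 0 -0.1575 0;-0.885 -0.569 -0.018 0 0 -0.1575 0;-0.885 -0.569 -0.018 0 0 -0.1575 0;-0.885 -0.569 -0.018 0 0 -0.1575 0;-0.885 -0.569 -0.018 0 0 -0.1575 0;-0.885 -0.569 -0.018 0 0 -0.1575 0;-0.885 -0.569 -0.018 0 0 -0.1575 0;-0.885 -0.569 -0.018 0 0 -0.1575 0;-0.885 -0.569 -0.018 0 0 -0.1575 0;-0.885 -0.569 -0.018 0 0 -0.1575 0' 30; python3 go.py 0.5176 0.2831 0.129 15.65
python3 - <<'E'
from station import eyes
import cv2
c=[cv2.resize(eyes.read_camera(n)["image"][y:y+150,x:x+130],None,fx=3,fy=3)[:,:,::-1] for n,x,y in(("scene",240,80),("top",170,110))]
cv2.imwrite("pics/c.png",cv2.hconcat(c))
E
```

```text
t: 1.7
eef_pos: [0.5167, 0.2848, 0.2403]
tool_rot: [-0.0, -0.137, 0.991, 0.0]
contact_force: [-0.3, 0.1, -0.2]
gripper_width: 1.002
grasp_force: 0.0
shift [-0.0008 -0.0038  0.2225] turn [ 0.0001 -0.0001  0.0007]
{'t': 1.7, 'eef_pos': [0.5167, 0.2848, 0.2403], 'contact_force': [-0.3097, 0.058, -0.2491], 'gripper_width': 1.0019, 'grasp_force': 0.0}
```

View pics/c.png

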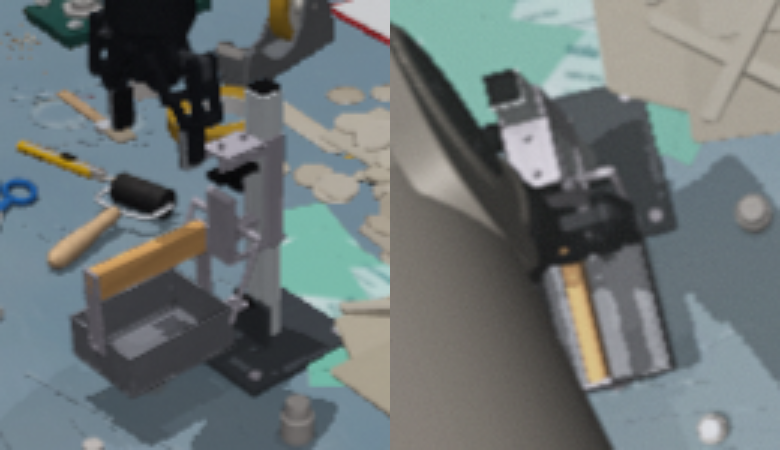

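The picture shows the open fingers straddling the grip line (tips at crop (122,125) and (190,160)), with the gripper clear of the hook and keeper. I'll descend now.

```bash
python3 -m crank '0 -0.004 0.06 0 0 0 0;0 -0.004 0.12 0 0 0 0;0 -0.004 0.16 0 0 0 0;0 -0.004 0.19 0 0 0 0;0 -0.004 0.21 0 0 0 0;0 -0.004 0.222 0 0 0 0;0 -0.004 0.222 0 0 0 0;0 -0.004 0.222 0 0 0 0;0 -0.004 0.222 0 0 0 0' 30; python3 go.py 0.5176 0.2831 0.129 15.65
```

```text
t: 2.7
eef_pos: [0.5186, 0.282, 0.1302]
tool_rot: [0.001, -0.136, 0.991, 0.0]
contact_force: [0.5, -0.7, -0.2]
gripper_width: 1.005
grasp_force: 0.0
shift [0.0014 0.0026 0.0024] turn [ 0.0002  0.0005 -0.0001]
{'t': 2.7, 'eef_pos': [0.5186, 0.282, 0.1302], 'contact_force': [0.4893, -0.6964, -0.2447], 'gripper_width': 1.0048, 'grasp_force': 0.0}
```

```bash
python3 -m crank '0 0 0 0 0 0 0.4;0 0 0 0 0 0 0.6;0 0 0 0 0 0 0.7;0 0 0 0 0 0 0.8;0 0 0 0 0 0 0.9;0 0 0 0 0 0 1;0 0 0 0 0 0 1;0 0 0 0 0 0 1;0 0 0 0 0 0 1;0 0 0 0 0 0 1' 80; python3 go.py 0.5176 0.2831 0.129 15.65
```

```text
t: 3.7
eef_pos: [0.518, 0.2818, 0.1294]
tool_rot: [0.0, -0.136, 0.991, 0.0]
contact_force: [-0.7, 0.5, 2.2]
gripper_width: 0.157
grasp_force: 78.0
shift [0.0002 0.0027 0.0009] turn [ 0.0001  0.     -0.    ]
{'t': 3.7, 'eef_pos': [0.518, 0.2818, 0.1294], 'contact_force': [-0.7233, 0.5104, 2.2346], 'gripper_width': 0.1569, 'grasp_force': 77.9648}
```

```bash
python3 -m crank '0 0 -0.004 0 0 0 1;0 0 -0.01 0 0 0 1;0 0 -0.018 0 0 0 1;0 0 -0.022 0 0 0 1;-0.004 0 -0.03 0 0 0 1;-0.004 0 -0.038 0 0 0 1;-0.004 0 -0.046 0 0 0 1;-0.004 0 -0.052 0 0 0 1;-0.004 0 -0.056 0 0 0 1;-0.004 0 -0.056 0 0 0 1;-0.004 0 -0.056 0 0 0 1'; python3 go.py 0.5180 0.2818 0.1294 15.65
```

```text
t: 4.8
eef_pos: [0.5199, 0.2822, 0.1572]
tool_rot: [-0.0, -0.136, 0.991, -0.0]
contact_force: [0.8, 0.4, -1.5]
gripper_width: 0.151
grasp_force: 78.0
shift [0.0039 0.0003 0.0557] turn [ 0.     -0.0001 -0.0001]
{'t': 4.8, 'eef_pos': [0.5199, 0.2822, 0.1572], 'contact_force': [0.7862, 0.4363, -1.51], 'gripper_width': 0.1507, 'grasp_force': 77.9511}
```

```bash
python3 - <<'E'
from h import *
s=load("scene0");st=np.array([.6303,.3147]);a=np.radians(15.65);u=np.array([np.cos(a),np.sin(a)])
p=st-u*.052
for z in(.18,.19,.2,.21):print(z,((proj(s,[*p,z])+.4-[250,95])*4.6).round(),((proj(s,[*p,z+.0125])+.4-[250,95])*4.6).round())
E
python3 -m crank '0 0 -0.006 0 0 0 1;0 0 -0.01 0 0 0 1;0 0 -0.01 0 0 0 1;0 0 -0.01 0 0 0 1'
```

```text
0.18 [284. 233.] [284. 214.]
0.19 [284. 218.] [283. 199.]
0.2 [283. 203.] [283. 184.]
0.21 [283. 188.] [283. 169.]
t: 5.2
eef_pos: [0.52, 0.2822, 0.1624]
tool_rot: [0.0, -0.136, 0.991, 0.0]
contact_force: [-0.4, -0.2, -1.2]
gripper_width: 0.151
grasp_force: 77.9
```

```bash
for i in 1; do python3 -m crank '0 0 -0.003 0 0 0 1;0 0 -0.003 0 0 0 1;0 0 -0.003 0 0 0 1'|grep -E "eef|force"; done; python3 -m crank '0 0 -0.003 0 0 0 1;0 0 -0.003 0 0 0 1;0 0 -0.003 0 0 0 1'|grep -E "eef|force"
```

```text
eef_pos: [0.52, 0.2822, 0.1638]
contact_force: [0.1, 0.1, -0.9]
grasp_force: 77.9
eef_pos: [0.5201, 0.2822, 0.1654]
contact_force: [-0.1, -0.1, -1.1]
grasp_force: 77.9
```

```bash
python3 -m crank '0 0 -0.003 0 0 0 1;0 0 -0.003 0 0 0 1;0 0 -0.003 0 0 0 1'|grep -E "eef|force"
```

```text
eef_pos: [0.5201, 0.2822, 0.1669]
contact_force: [0.7, 0.7, -1.9]
grasp_force: 77.9
```

```bash
python3 -m crank '0 0 -0.003 0 0 0 1;0 0 -0.003 0 0 0 1;0 0 -0.003 0 0 0 1'|grep -E "eef|force"
```

```text
eef_pos: [0.5201, 0.2822, 0.1684]
contact_force: [-0.1, 0.3, -1.1]
grasp_force: 77.9
```

```bash
python3 -m crank '0 0 -0.003 0 0 0 1;0 0 -0.003 0 0 0 1;0 0 -0.003 0 0 0 1'|grep -E "eef|contact"
```

```text
eef_pos: [0.5201, 0.2823, 0.1699]
contact_force: [-0.1, 0.7, -2.3]
```

```bash
python3 -m crank '0 0 -0.002 0 0 0 1;0 0 -0.002 0 0 0 1;0 0 -0.002 0 0 0 1'|grep -E "eef|contact"
```

```text
eef_pos: [0.52, 0.2822, 0.1708]
contact_force: [0.3, -0.2, -1.9]
```

```bash
python3 -m crank '0 0 -0.002 0 0 0 1;0 0 -0.002 0 0 0 1;0 0 -0.002 0 0 0 1'|grep -E "eef|contact"
```

```text
eef_pos: [0.52, 0.2822, 0.1719]
contact_force: [-0.6, 0.6, -1.9]
```

```bash
python3 -c "
from station import bot
print(bot.get_obs()['torque'])"
```

```text
[ 0.03687576 -0.02931692  0.04398413]
```

```bash
python3 -m crank '0 0 -0.002 0 0 0 1;0 0 -0.002 0 0 0 1;0 0 -0.002 0 0 0 1'|grep -E "eef|contact"
```

```text
eef_pos: [0.5199, 0.2821, 0.1725]
contact_force: [1.4, 0.0, -5.4]
```

```bash
python3 -m crank '0 0 0 0 0 0 1;0 0 0 0 0 0 1'|grep -E "eef|contact"; python3 -c "
from station import bot
print(bot.get_obs()['torque'])"
```

```text
eef_pos: [0.5198, 0.2821, 0.1726]
contact_force: [-0.1, 0.7, -5.1]
[0.00813484 0.01630971 0.03509542]
```

```bash
python3 -m crank '0 0 0.003 0 0 0 1;0 0 0.006 0 0 0 1;0 0 0.006 0 0 0 1;0 0 0.006 0 0 0 1;0.006 0 0.006 0 0 0 1;0.012 0 0.006 0 0 0 1;0.018 0 0.006 0 0 0 1;0.018 0 0.006 0 0 0 1'; python3 -c "
from station import bot
print(bot.get_obs()['torque'])"
```

```text
t: 8.6
eef_pos: [0.5108, 0.2797, 0.1698]
tool_rot: [-0.0, -0.136, 0.991, 0.0]
contact_force: [-0.3, -0.1, -1.0]
gripper_width: 0.15
grasp_force: 78.1
[ 0.00179915 -0.0267463  -0.00716862]
```

```bash
python3 -m crank '0.006 0 0 0 0 0 1;0.012 0 0 0 0 0 1;0.018 0 0 0 0 0 1;0.024 0 0 0 0 0 1;0.024 0 0 0 0 0 1'|grep -E "eef|contact"
```

```text
eef_pos: [0.4993, 0.2764, 0.1698]
contact_force: [0.8, -0.1, -0.8]
```

```bash
python3 -m crank '0.006 0 0 0 0 0 1;0.018 0 0 0 0 0 1;0.03 0 0 0 0 0 1;0.05 0 0 0 0 0 1;0.07 0 0 0 0 0 1;0.09 0 0 0 0 0 1;0.1 0 0 0 0 0 1;0.1 0 0 0 0 0 1;0.1 0 0 0 0 0 1'|grep -E "eef|contact"
python3 - <<'E'
from station import eyes
import cv2
c=[cv2.resize(eyes.read_camera(n)["image"][y:y+200,x:x+180],None,fx=2.2,fy=2.2)[:,:,::-1] for n,x,y in(("scene",220,80),("top",190,110))]
cv2.imwrite("pics/d.png",cv2.hconcat(c))
E
```

```text
eef_pos: [0.4519, 0.2632, 0.17]
contact_force: [-0.4, 0.0, -2.1]
```

View pics/d.png

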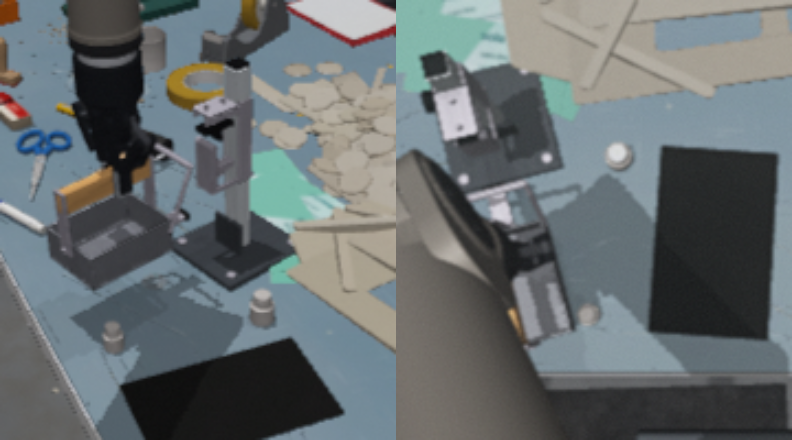

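The tray hangs level and free of the hook, its bar well in front of the nose (left crop, bar near (175,150)). Next, carry it to the mat.

```bash
python3 go.py 0.5073 0.0460 0.15 -3.93
```

```text
shift [ 0.0108 -0.4481  0.0398] turn [1.000e-04 2.000e-04 1.087e-01]
{'t': 10.1, 'eef_pos': [0.4521, 0.2632, 0.1699], 'contact_force': [0.1249, -0.0695, -1.2259], 'gripper_width': 0.1532, 'grasp_force': 78.123}
```

```bash
python3 -m crank '0 -0.02 0 0 0 0.01 1;0 -0.06 0 0 0 0.02 1;0 -0.11 0 0 0 0.03 1;0.003 -0.17 0 0 0 0.045 1;0.005 -0.23 0 0 0 0.06 1;0.007 -0.29 0.01 0 0 0.075 1;0.009 -0.34 0.02 0 0 0.09 1;0.01 -0.39 0.03 0 0 0.1 1;0.011 -0.43 0.04 0 0 0.1087 1;0.011 -0.448 0.04 0 0 0.1087 1;0.011 -0.448 0.04 0 0 0.1087 1;0.011 -0.448 0.04 0 0 0.1087 1;0.011 -0.448 0.04 0 0 0.1087 1'; python3 go.py 0.5073 0.0460 0.0844 -3.93
```

```text
t: 11.4
eef_pos: [0.5067, 0.047, 0.15]
tool_rot: [0.0, 0.033, 0.999, 0.0]
contact_force: [-0.2, -0.2, -2.0]
gripper_width: 0.153
grasp_force: 78.2
shift [-0.0014 -0.0021  0.1312] turn [0.0002 0.     0.0006]
{'t': 11.4, 'eef_pos': [0.5067, 0.047, 0.15], 'contact_force': [-0.1792, -0.1982, -1.9558], 'gripper_width': 0.1526, 'grasp_force': 78.1992}
```

Lower to about 4 mm above the mat, then check with the camera.

```bash
python3 -m crank '-0.0014 -0.002 0.02 0 0 0 1;-0.0014 -0.002 0.05 0 0 0 1;-0.0014 -0.002 0.08 0 0 0 1;-0.0014 -0.002 0.1 0 0 0 1;-0.0014 -0.002 0.115 0 0 0 1;-0.0014 -0.002 0.122 0 0 0 1;-0.0014 -0.002 0.122 0 0 0 1;-0.0014 -0.002 0.122 0 0 0 1'
python3 - <<'E'
from station import eyes
import cv2
c=[cv2.resize(eyes.read_camera(n)["image"][y:y+150,x:x+150],None,fx=2.6,fy=2.6)[:,:,::-1] for n,x,y in(("scene",250,170),("top",260,140))]
cv2.imwrite("pics/e.png",cv2.hconcat(c))
E
```

```text
t: 12.2
eef_pos: [0.5077, 0.0449, 0.0891]
tool_rot: [0.0, 0.034, 0.999, 0.0]
contact_force: [0.0, -0.8, -1.2]
gripper_width: 0.151
grasp_force: 78.4
```

View pics/e.png

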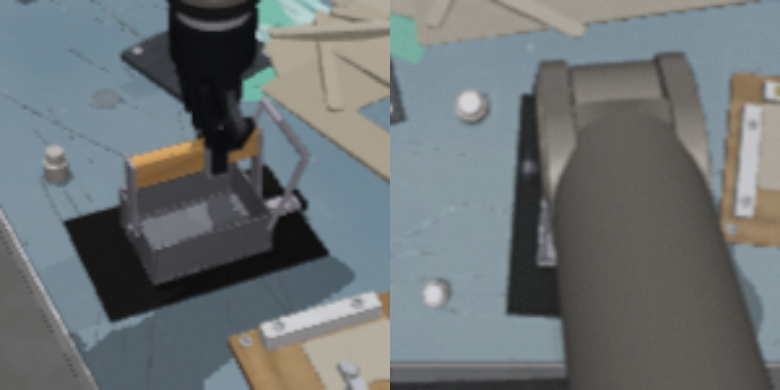

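The tray sits just above the mat, centred and square; the dies haven't moved. Next, a slow touchdown.

```bash
python3 -m crank '0 0 0.002 0 0 0 1;0 0 0.004 0 0 0 1;0 0 0.006 0 0 0 1;0 0 0.008 0 0 0 1;0 0 0.008 0 0 0 1;0 0 0.008 0 0 0 1'|grep -E "eef|contact"
```

```text
eef_pos: [0.5076, 0.0448, 0.085]
contact_force: [0.2, -0.5, 0.7]
```

```bash
python3 -m crank '0 0 0.001 0 0 0 1;0 0 0.002 0 0 0 1;0 0 0.002 0 0 0 1'|grep -E "eef|contact"
```

```text
eef_pos: [0.5078, 0.0448, 0.0848]
contact_force: [-2.8, -1.9, 12.3]
```

```bash
python3 -m crank '0 0 -0.001 0 0 0 1;0 0 -0.001 0 0 0 0.8;0 0 -0.001 0 0 0 0.6;0 0 -0.001 0 0 0 0.4;0 0 -0.001 0 0 0 0.2;0 0 -0.001 0 0 0 0.2;0 0 -0.001 0 0 0 0.2;0 0 -0.04 0 0 0 0.2;0 0 -0.09 0 0 0 0.2;0 0 -0.17 0 0 0 0.2;0 0 -0.26 0 0 0 0.2;0 0 -0.3 0 0 0 0.2;0 0 -0.3 0 0 0 0.2;0 0 -0.3 0 0 0 0.2'
python3 - <<'E'
from station import eyes
import cv2,numpy as np
c=eyes.read_camera("scene");np.savez("scene1.npz",**c)
cv2.imwrite("pics/f.png",cv2.resize(c["image"][170:320,250:400],None,fx=3.5,fy=3.5)[:,:,::-1])
E
```

```text
t: 14.6
eef_pos: [0.5072, 0.0449, 0.2337]
tool_rot: [0.0, 0.034, 0.999, 0.0]
contact_force: [-0.0, 0.4, -0.7]
gripper_width: 0.801
grasp_force: 0.0
```

View pics/f.png

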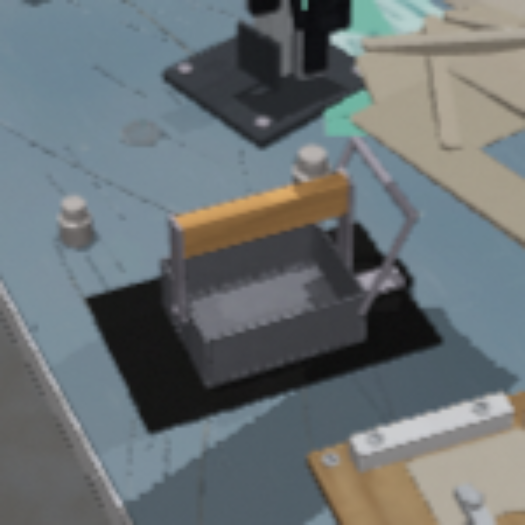

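The tray stands flat on the mat, released: near bottom edge from (210,387) to (366,343), mat corners at (88,298), (152,432) and (440,343). A quick numeric check follows.

Run:
```python
from h import *
c=load("scene1");f=lambda x,y:onz(c,(250+x/3.5-.4,170+y/3.5-.4),.004)[:2]*1000
A,B=f(210,387),f(366,343);u=(B-A)/np.linalg.norm(B-A);n=np.array([-u[1],u[0]])
m=(f(88,298)+f(440,343))/2; e=f(440,343)-f(152,432)
print("len",np.linalg.norm(B-A),"tray",(A+B)/2+45*n,"mat",m,"yaws",np.degrees([np.arctan2(u[1],u[0]),np.arctan2(e[1],e[0])]))
```

```text
len 116.25005372018543 tray [494.07225846  42.87250832] mat [492.15957712  45.92869891] yaws [-5.44585499 -3.96590209]
```

Tray is 4 mm and 1.5° off, well within tolerance.

```bash
python3 -c "
from station import ticket
print(ticket.hand_in())"
```

```text
the job is handed in; nothing more can be done
None
```

The tray is off the hook and standing released on the mat, measured about 4 mm and 1.5° off the mat's middle. The dies look unmoved in the pictures and the path stayed clear of the clamp, and the job is handed in; no verdict was reported.

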